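Feel out the hidden release notch on a polishing tumbler and press it

ROBOT

A 7-joint arm with a two-finger parallel gripper is mounted at the origin on the work surface. World frame = base frame: x ahead of the robot, y to its left, z up, the work surface at z = 0. Lengths are in m, angles in rad, forces in N, time in s.
With the tool pointing down it reaches from about 0.425 to 1.025 m from the base axis. Payload 9.4 kg.
Tool frame: the origin (TCP) lies on the centre line of the jaws, within the pads' length; the fingertips stand 14 mm ahead of it and the grasp point (between the pads) lies 5 mm behind it (tips_ahead is the distance from the TCP to the fingertips, in m); z points along the fingers, y is the line along which they close (so a half turn about z gives the same grasp; the last joint's range is limited). The gripper opens to 85 mm and grips with 20 to 120 N. Pads are 22 mm wide; open, the fingers measure 114 mm over their backs; the gripper's body (76 mm by 85 mm) begins 54 mm behind the grasp point. The pads swing forward as they close: fully open they stand 13 mm farther back than shut.
Start: joints at [-1.185, 0.599, -0.003, 1.599, 0.002, 0.943, -0.08], TCP at [0.324, 0.649, 0.209] pointing down, gripper open.
Joint ranges: [-2.57, 2.57], [-0.35, 1.97], [-1.29, 1.29], [0.11, 2.56], [-1.05, 4.19], [0.11, 1.86], [-2.63, 2.63]. Speed limits (rad/s): [2.22, 2.22, 3.01, 3.01, 3.14, 3.14, 3.14].

INTERFACE

Orientations are given as [roll, pitch, yaw] about the fixed x, y, z axes, in that order (R = Rz(yaw) Ry(pitch) Rx(roll)).
In Python, from cell import * gives the robot as it stands.
- The arm moves only by the tool drive_tool, never from a script. Its argument "motion" is one flat list of numbers, 7 for each row, row after row: the shift along the tool's x, y, z scaled (see below), then the turn, a rotation vector about the tool's x, y, z scaled (see below), then the gripper command: -1 is fully open, 1 is shut, values between are in proportion. A call has exactly 8 rows; each row is the pose to reach, as a shift and turn from the pose commanded when the call began, along the tool's axes at that moment; what a row does not reach only later rows make up. The controller multiplies each number of a shift by 0.1 m and each number of a turn by 30 degrees. A row lasts 1/12 s, in which the tool goes at most 41.7 mm and 7.16 degrees, less where a joint would pass 70% of its speed; a pose out of reach is approached as far as the arm can. A call with a number of a shift or a turn outside -1 to 1 is refused whole. A call with a gripper value outside its range is refused whole. The fingers move at their own pace and stop on an object; the grip force is fixed at half the most. Time passes only in rows, so rows that repeat a pose let the fingers close, or fill a call up. It gives the time, the measured TCP pose, the force, the opening and the grip force at its end, in the units of the state.
- sense(): the state, without advancing time (a new reading comes with each control period).
- get_image(name): name is "scene" or "top" or "wrist"; returns (picture, depth): 384x512x3 uint8, red, green, blue; 384x512 float32, m along the optical axis (not along the pixel's ray), 0 where there is no reading.
- get_calibration(name): a dict with "fx", "fy", "cx", "cy" (pixels), "R" (3x3) and "t" (3): a world point X has camera coordinates R X + t; the wrist camera has in their place "T_tool_cam" (4x4, takes a point from camera to tool coordinates, whose origin is the TCP and whose axes are the flange's). Camera axes: x right, y down, z forward; pixel columns grow to the right and rows downward; lengths in m; the calibration is good to about 2 mm. A picture is of the moment at which its call begins: read the wrist's pose just before it. get_calibration takes no time and is no camera call.
- finish_job(): hands the job in; it is judged then, once.
The state is a dict: "clock": time; "joints": joint angles; "joint_velocities": joint speeds; "effort": joint torques, N m; "eef_pos": TCP position; "tcp_rot": TCP orientation; "wrist_force": force on the tool from outside, world axes, zero at the start; "wrist_torque": the same for the moment, N m; "finger_gap": opening from 0.0 (shut) to 1.0 (fully open); "gripper_force": force on a finger pad.
Only numpy, scipy, OpenCV 4.12 (cv2) and the standard library are available. Lean on these libraries where they do the work, as an engineer would, in place of code of your own. Each camera call takes 0.05 s, during which the arm holds its last target. There are 200 camera calls.

TASK

The lid of the jeweller's polishing tumbler is locked by a release key hidden in a notch somewhere in its round aluminium collar. With the fingers shut, set a fingertip on the collar's rim above the middle of the control panel and run it anticlockwise (seen from above) round the rim until you feel the notch, then press the key inside it fully down so that the lid pops up, and move away. Do not touch the lid or pull at its knob, and leave the bowl, the jar and the screwdriver where they are.

Things in the scene. Friction and masses are not known exactly. Their poses are not given: they have to be found in the camera images.
- machine: Polishing tumbler, fixed to the bench: a grey box 220 x 220 mm, 70 mm high, with a control panel (150 mm wide, dial and switch) on its -x face. Origin: centre of the underside, z up. A round aluminium collar stands on it, concentric: outer radius 100 mm, inner radius 78 mm, flat level rim top 110 mm above the bench, cut by one notch.
- rim_centre (a point): Centre of the collar, level with the rim top. The notch cuts right through the collar from inside to outside between upright radial walls: 36 degrees of arc, i.e. 48 mm wide at the inner edge, 55 mm at mid-width, 62 mm at the outer edge. The rest of the rim is plain. Between collar and lid is an empty gap 16 mm wide, 40 mm deep.
- start (a point): Start point of the sweep: on the rim top at mid-width (89 mm from the rim centre), directly above the middle of the control panel. The notch's centre lies anywhere from 45 to 180 degrees anticlockwise (seen from above) of this point.
- key (a joint): Release key's travel, m: 0 locked, 0.007 fully down. Aluminium block filling the notch's bottom (44 mm along the rim, 20 mm wide, centred at 89 mm radius); its top is 9 mm below the rim when locked, 16 mm when fully down. Pressed straight down it takes 4 to 8 N, stays where it is left, and raises the lid 12 mm over its 7 mm.
- lid: Round white lid inside the collar, radius 62 mm, with a black knob 28 mm wide, 20 mm high at its centre. Plate top 20 mm below the rim when locked, 8 mm when popped up; knob top level with the rim when locked, 12 mm above it when popped up. Origin: on the collar's axis, at bench height when locked, 12 mm above when popped up.
- bowl: Bystander: loose blue plastic bowl, 110 mm across, 45 mm high. Origin: centre of its underside.
- jar: Bystander: loose amber jar, 56 mm across, 75 mm high. Origin: centre of its underside.
- screwdriver: Bystander: loose screwdriver lying on the bench. Origin: underside, between handle and blade; x runs from the handle to the tip.

How it is judged:
By the outcome, as a careful person would: the job done as asked, in the order asked, and still so for the second after the job is handed in, with the robot touching nothing.
It also fails if it takes over 72 s, if anything falls off the work surface, if the arm or the gripper's body presses on something with over 40 N, if the wrist force passes 120 N, or if a joint passes its speed limit or range.

## Working session

There is one attempt and no reset: what is moved stays moved. The work goes in short steps, Python scripts to look and compute and a tool call to move; the robot and the scene stay as the last step left them, time stands still between calls to the robot, and variables do not carry over. Pictures are saved under pics/ and viewed, at most 10 in all, crops included, and the job is handed in when it is done.

Besides the shell and the picture viewer there is one more tool, called as name(argument=value, ...) on one line, values as JSON. drive_tool: Moves the arm, as the interface text tells. Shifts and turns lie within -1 to 1; 1 stands for 0.1 m of shift or 30 degrees of turn. Its arguments: {"type":"object","properties":{"motion":{"type":"array"}},"required":["motion"]}

```bash
mkdir -p pics
cat > h.py <<'E'
from cell import *
import numpy as np, cv2
from scipy.spatial.transform import Rotation as Ro
def cloud(name):
    im,d=get_image(name); c=get_calibration(name)
    v,u=np.mgrid[0:384,0:512]
    P=np.stack([(u-c['cx'])/c['fx']*d,(v-c['cy'])/c['fy']*d,d],-1)
    if name!='wrist': W=(P-np.array(c['t']))@np.array(c['R'])
    else:
        s=sense(); T=np.array(c['T_tool_cam']); 
        W=(P@T[:3,:3].T+T[:3,3])@Ro.from_euler('xyz',s['tcp_rot']).as_matrix().T+s['eef_pos']
    W[d<=0]=np.nan
    return im,d,W
E
python3 - <<'E'
from h import *
s=sense();print({k:np.round(v,3) for k,v in s.items()})
a,_,W=cloud('top');b,_,W2=cloud('scene')
np.savez('w.npz',a=a,W=W,b=b,W2=W2)
cv2.imwrite('pics/1.png',cv2.cvtColor(np.hstack([a,b]),cv2.COLOR_RGB2BGR)[:, :])
p=cv2.imread('pics/1.png');cv2.imwrite('pics/1s.png',cv2.resize(p,(800,300)))
cv2.imwrite('pics/top.png',cv2.cvtColor(a,cv2.COLOR_RGB2BGR))
z=W[...,2]
for lo in np.arange(0.0,.14,.01): print(round(lo,2),np.sum((z>=lo)&(z<lo+.01)))
m=(z>.105)&(z<.116)
print(np.nanmedian(z[m]),np.nanpercentile(W[m],[1,50,99],axis=0))
E
```

```text
{'clock': np.float64(0.0), 'joints': array([-1.185,  0.6  , -0.003,  1.6  ,  0.002,  0.943, -0.08 ]), 'joint_velocities': array([ 0.   ,  0.   , -0.002, -0.001,  0.003, -0.001,  0.   ]), 'effort': array([ 1.0000e-03, -7.7646e+01,  1.5650e+00, -2.5802e+01,  1.2000e-02,
        9.0000e-03, -0.0000e+00]), 'eef_pos': array([0.323, 0.648, 0.208]), 'tcp_rot': array([-3.14 ,  0.   ,  2.679]), 'wrist_force': array([ 0.128,  0.018, -0.526]), 'wrist_torque': array([-0.017, -0.006, -0.033]), 'gripper_force': np.float64(0.0), 'finger_gap': np.float64(1.001)}
0.0 73986
0.01 3571
0.02 2136
0.03 2462
0.04 1754
0.05 454
0.06 2148
0.07 1804
0.08 1079
0.09 822
0.1 847
0.11 743
0.12 89
0.13 129
0.14 85
0.10986042900376734 [[ 0.02634049 -0.6858461   0.10536303]
 [ 0.53924402 -0.00824793  0.10986043]
 [ 0.64869198  0.08090265  0.11523213]]
```

View pics/1s.png

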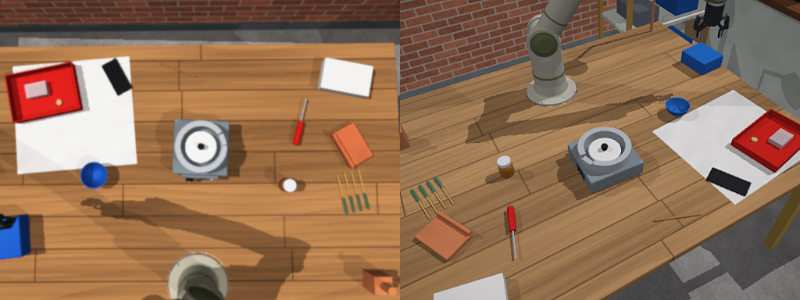

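View pics/top.png

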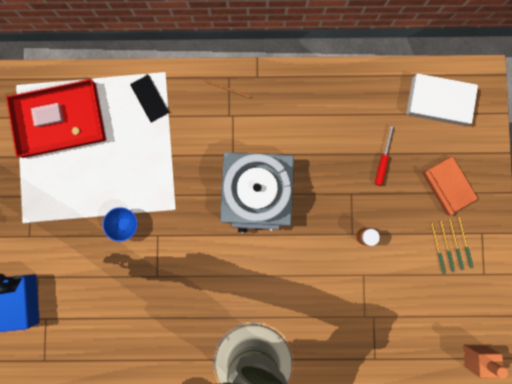

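The top view shows the machine at about (258,188), with the panel towards the robot at about row 230. Possible notch marks show at the right of the collar, around (285,175). Next I'll measure the centre, yaw and notch.

```bash
python3 - <<'E'
from h import *
from scipy.optimize import least_squares
f=np.load('w.npz');
for W,a in((f['W'],f['a']),(f['W2'],f['b'])):
    z=W[...,2]; reg=(np.abs(W[...,0]-.54)<.2)&(np.abs(W[...,1])<.2)
    m=reg&(z>.106)&(z<.114)
    P=W[m]; 
    c=np.nanmedian(P[:,:2],axis=0)
    # fit centre: radii within [.078,.1]
    g=lambda c:np.clip(np.abs(np.hypot(*(P[:,:2]-c).T)-.089)-.010,0,.02)
    r=least_squares(g,c,diff_step=1e-3,loss='soft_l1',f_scale=.002);c=r.x
    # box top rect
    b=reg&(z>.064)&(z<.075)&(np.hypot(W[...,0]-c[0],W[...,1]-c[1])>.103)
    rect=cv2.minAreaRect((W[b][:,:2]*1000).astype(np.float32))
    print('c',c,m.sum(),np.median(P[:,2]),'rect',rect)
    dx=W[...,:2]-c; rr=np.hypot(dx[...,0],dx[...,1]); th=np.degrees(np.arctan2(dx[...,1],dx[...,0]))
    an=reg&(rr>.082)&(rr<.096)&(z>.075)
    for t in range(-180,180,10):
        k=an&(th>=t)&(th<t+10)
        print(t,k.sum(),np.round(np.median(z[k]),4) if k.any() else '',np.round(a[k].mean(0)) if k.any() else '')
E
python3 - <<'E'
import cv2,numpy as np
f=np.load('w.npz')
A=cv2.resize(f['a'][140:240,210:310],(400,400),interpolation=2);B=cv2.resize(f['b'][150:250,205:315],(400,400),interpolation=2)
cv2.imwrite('pics/2.png',np.hstack([A,B])[...,::-1])
E
```

```text
c [ 0.5526503  -0.01475395] 1227 0.10984101923365469 rect ((546.6721801757812, -14.421600341796875), (219.6521759033203, 232.15432739257812), 86.93685150146484)
-180 22 0.1092 [204. 208. 213.]
-170 24 0.1099 [204. 208. 212.]
-160 26 0.1106 [204. 208. 212.]
-150 24 0.1101 [203. 207. 212.]
-140 26 0.1103 [203. 207. 211.]
-130 24 0.1097 [203. 207. 212.]
-120 26 0.1098 [203. 207. 212.]
-110 23 0.1098 [203. 207. 211.]
-100 22 0.1093 [199. 203. 208.]
-90 23 0.1007 [189. 193. 197.]
-80 23 0.1015 [200. 204. 209.]
-70 22 0.1004 [199. 203. 207.]
-60 24 0.105 [172. 176. 180.]
-50 26 0.1102 [199. 203. 207.]
-40 23 0.1105 [200. 204. 208.]
-30 23 0.1104 [201. 205. 208.]
-20 23 0.1106 [201. 205. 208.]
-10 23 0.1102 [201. 205. 208.]
0 21 0.1101 [201. 205. 209.]
10 24 0.1101 [200. 205. 209.]
20 24 0.1106 [201. 205. 210.]
30 24 0.1096 [201. 205. 210.]
40 24 0.1093 [202. 205. 209.]
50 26 0.1096 [202. 205. 209.]
60 24 0.1089 [202. 204. 209.]
70 22 0.1094 [203. 206. 211.]
80 24 0.1108 [203. 206. 211.]
90 25 0.1103 [203. 206. 211.]
100 25 0.1104 [203. 206. 211.]
110 22 0.1087 [204. 207. 212.]
120 24 0.109
[... 742 characters left out ...]
-50 23 0.1094 [163. 167. 173.]
-40 25 0.1094 [161. 165. 171.]
-30 23 0.1083 [156. 160. 167.]
-20 22 0.1081 [160. 164. 170.]
-10 24 0.1095 [166. 170. 176.]
0 23 0.1094 [160. 164. 171.]
10 17 0.1086 [170. 173. 180.]
20 22 0.108 [170. 174. 180.]
30 22 0.1086 [170. 174. 180.]
40 16 0.1093 [170. 174. 180.]
50 19 0.1096 [170. 174. 181.]
60 18 0.1089 [169. 173. 180.]
70 21 0.1088 [170. 174. 181.]
80 17 0.1092 [170. 174. 181.]
90 17 0.1087 [170. 175. 182.]
100 17 0.1089 [168. 172. 179.]
110 21 0.1075 [154. 157. 164.]
120 18 0.1078 [155. 158. 165.]
130 19 0.1093 [158. 163. 170.]
140 22 0.1081 [152. 156. 163.]
150 18 0.1083 [157. 161. 168.]
160 22 0.1084 [154. 158. 165.]
170 18 0.1072 [156. 161. 168.]
```

View pics/2.png

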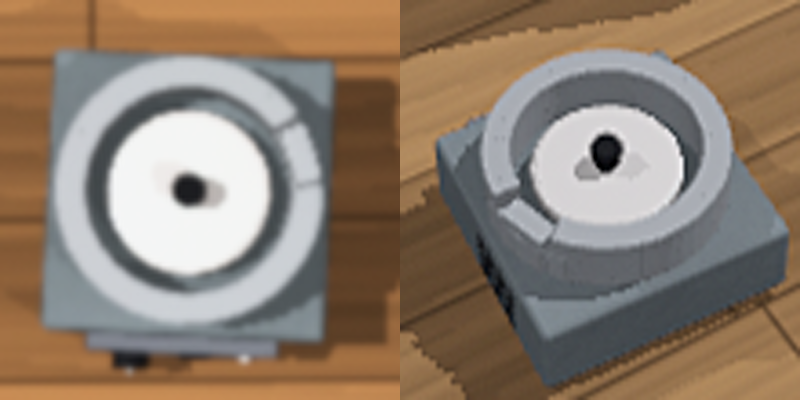

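The notch runs from about -90° to -54° in the world frame, with its centre near -73°. That is about 110° anticlockwise of the start at 177°. Now I'll close the fingers, turn to yaw 180° and approach.

drive_tool(motion=[-0.2,-0.2,0,0,0,-0.2,1,-0.4,-0.4,0,0,0,-0.4,1,-0.6,-0.6,0,0,0,-0.6,1,-0.8,-0.8,0,0,0,-0.8,1,-1,-1,0,0,0,-0.88,1,-1,-1,0,0,0,-0.88,1,-1,-1,0,0,0,-0.88,1,-1,-1,0,0,0,-0.88,1])

```text
clock: 0.77
eef_pos: [0.3684, 0.515, 0.209]
tcp_rot: [3.141, -0.0, 3.139]
wrist_force: [-0.8, 0.4, 0.8]
finger_gap: -0.003
gripper_force: 0.0
```

drive_tool(motion=[-0.1,-0.3,0,0,0,0,1,-0.15,-0.6,0,0,0,0,1,-0.3,-1,0,0,0,0,1,-0.3,-1,0,0,0,0,1,-0.3,-1,0,0,0,0,1,-0.3,-1,0,0,0,0,1,-0.3,-1,0,0,0,0,1,-0.3,-1,0,0,0,0,1])

```text
clock: 1.43
eef_pos: [0.3975, 0.4163, 0.2088]
tcp_rot: [3.141, -0.0, -3.141]
wrist_force: [-0.4, -0.2, 0.7]
finger_gap: 0.002
gripper_force: 0.0
```

drive_tool(motion=[-0.1,-0.3,0,0,0,0,1,-0.15,-0.6,0,0,0,0,1,-0.3,-1,0,0,0,0,1,-0.3,-1,0,0,0,0,1,-0.3,-1,0,0,0,0,1,-0.3,-1,0,0,0,0,1,-0.3,-1,0,0,0,0,1,-0.3,-1,0,0,0,0,1])

```text
clock: 2.1
eef_pos: [0.4275, 0.3162, 0.2089]
tcp_rot: [3.141, -0.0, -3.141]
wrist_force: [0.8, 0.3, -0.2]
finger_gap: 0.006
gripper_force: 0.0
```

drive_tool(motion=[-0.1,-0.3,0,0,0,0,1,-0.15,-0.6,0,0,0,0,1,-0.3,-1,0,0,0,0,1,-0.3,-1,0,0,0,0,1,-0.3,-1,0,0,0,0,1,-0.3,-1,0,0,0,0,1,-0.3,-1,0,0,0,0,1,-0.3,-1,0,0,0,0,1])

```text
clock: 2.77
eef_pos: [0.4574, 0.2162, 0.2089]
tcp_rot: [3.141, -0.0, -3.141]
wrist_force: [0.3, 0.3, -0.3]
finger_gap: 0.001
gripper_force: 0.0
```

drive_tool(motion=[0,-0.3,0,0,0,0,1,0,-0.6,0,0,0,0,1,0,-1,0,0,0,0,1,0,-1,0,0,0,0,1,0,-1,0,0,0,0,1,0,-1,0,0,0,0,1,0,-1,0,0,0,0,1,0,-1,0,0,0,0,1])

```text
clock: 3.43
eef_pos: [0.4577, 0.1161, 0.209]
tcp_rot: [3.141, 0.0, -3.141]
wrist_force: [-0.1, -0.5, -0.5]
finger_gap: -0.002
gripper_force: 0.0
```

drive_tool(motion=[0,-0.3,0,0,0,0,1,0,-0.6,0,0,0,0,1,0,-1,0,0,0,0,1,0,-1,0,0,0,0,1,0,-1,0,0,0,0,1,0,-1,0,0,0,0,1,0,-1,0,0,0,0,1,0,-1,0,0,0,0,1])

```text
clock: 4.1
eef_pos: [0.4577, 0.016, 0.209]
tcp_rot: [3.141, 0.0, -3.141]
wrist_force: [-0.3, -0.3, 0.3]
finger_gap: 0.003
gripper_force: 0.0
```

```bash
cat > m.py <<'E'
from h import *
from scipy.optimize import least_squares
a,d,W=cloud('wrist'); cv2.imwrite('pics/w1.png',a[...,::-1])
print(np.round(np.array(get_calibration('wrist')['T_tool_cam']),3).tolist(), sense()['eef_pos'])
z=W[...,2]; reg=(np.hypot(W[...,0]-.552,W[...,1]+.0155)<.17)
m=reg&(z>.1065)&(z<.1135); P=W[m]
print(m.sum(),np.median(P[:,2]),P.min(0),P.max(0))
g=lambda c:np.clip(np.abs(np.hypot(*(P[:,:2]-c).T)-.089)-.0105,0,.02)
c=least_squares(g,[.552,-.0155],diff_step=1e-3,loss='soft_l1',f_scale=.002).x
th=np.degrees(np.arctan2(P[:,1]-c[1],P[:,0]-c[0])); print('c',c,np.histogram(th,bins=range(-180,181,10))[0])
E
python3 m.py
```

```text
[[-0.001, -0.95, -0.313, 0.081], [1.0, -0.001, -0.001, 0.001], [0.001, -0.313, 0.95, -0.165], [0.0, 0.0, 0.0, 1.0]] [0.45758806 0.01576728 0.2089427 ]
5773 0.11051635828418162 [ 0.44970668 -0.11543296  0.10650034] [0.64560293 0.08460387 0.11284336]
c [ 0.54960719 -0.01539094] [337 336 323 303 299 276 290 269 251  12   8   9   9  31  11   1   0   0
   0  67 108   0   0   0   0  38 208 244 250 257 275 287 301 319 321 333]
```

View pics/w1.png

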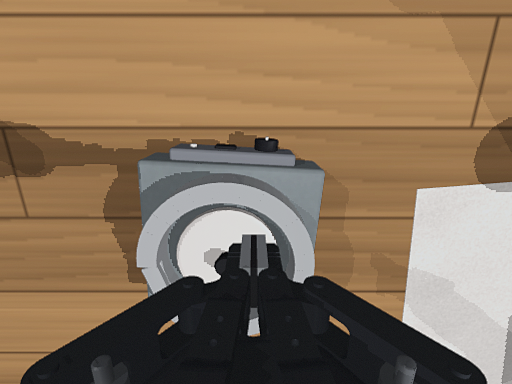

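The wrist view shows the panel at the top, around (230,150), and the collar centred near (228,250). The fingertips are shut. The three centre estimates agree to about 2 mm, so I'll use (0.551, -0.0155), which puts the start at (0.462, -0.011). Moving down there.

drive_tool(motion=[-0.04,-0.27,0,0,0,0,1,-0.04,-0.27,0.15,0,0,0,1,-0.04,-0.27,0.3,0,0,0,1,-0.04,-0.27,0.45,0,0,0,1,-0.04,-0.27,0.6,0,0,0,1,-0.04,-0.27,0.7,0,0,0,1,-0.04,-0.27,0.77,0,0,0,1,-0.04,-0.27,0.77,0,0,0,1])

```text
clock: 4.82
eef_pos: [0.461, -0.0119, 0.1309]
tcp_rot: [3.142, -0.002, 3.141]
wrist_force: [-0.2, 0.3, -0.5]
finger_gap: -0.002
gripper_force: 0.0
```

drive_tool(motion=[0,0,0.01,0,0,0,1,0,0,0.02,0,0,0,1,0,0,0.03,0,0,0,1,0,0,0.04,0,0,0,1,0,0,0.05,0,0,0,1,0,0,0.06,0,0,0,1,0,0,0.07,0,0,0,1,0,0,0.07,0,0,0,1])

```text
clock: 5.48
eef_pos: [0.4614, -0.0126, 0.1249]
tcp_rot: [-3.142, -0.0, 3.14]
wrist_force: [0.5, 0.4, 0.6]
finger_gap: -0.004
gripper_force: 0.0
```

drive_tool(motion=[0,0.02,0,0,0,0,1,0,0.02,0.005,0,0,0,1,0,0.02,0.01,0,0,0,1,0,0.02,0.01,0,0,0,1,0,0.02,0.015,0,0,0,1,0,0.02,0.015,0,0,0,1,0,0.02,0.02,0,0,0,1,0,0.02,0.02,0,0,0,1])

```text
clock: 6.15
eef_pos: [0.4614, -0.0106, 0.1229]
tcp_rot: [-3.142, -0.0, 3.14]
wrist_force: [0.8, -0.1, -0.1]
finger_gap: 0.002
gripper_force: 0.0
```

drive_tool(motion=[0,0,0.003,0,0,0,1,0,0,0.006,0,0,0,1,0,0,0.009,0,0,0,1,0,0,0.012,0,0,0,1,0,0,0.015,0,0,0,1,0,0,0.015,0,0,0,1,0,0,0.015,0,0,0,1,0,0,0.015,0,0,0,1])

```text
clock: 6.82
eef_pos: [0.4615, -0.0106, 0.1215]
tcp_rot: [-3.142, 0.0, 3.14]
wrist_force: [1.3, 0.9, -0.3]
finger_gap: 0.0
gripper_force: 0.0
```

drive_tool(motion=[0,0,0.003,0,0,0,1,0,0,0.006,0,0,0,1,0,0,0.009,0,0,0,1,0,0,0.012,0,0,0,1,0,0,0.015,0,0,0,1,0,0,0.015,0,0,0,1,0,0,0.015,0,0,0,1,0,0,0.015,0,0,0,1])

```text
clock: 7.48
eef_pos: [0.4615, -0.0106, 0.12]
tcp_rot: [-3.142, 0.0, 3.14]
wrist_force: [-0.9, 0.1, -0.1]
finger_gap: 0.004
gripper_force: 0.0
```

No contact yet at a nominal tip height of 0.106, so I'll look before going lower.

Run:
```python
from h import *
a,d,W=cloud('wrist'); b,_,_=cloud('scene')
s=sense();c=get_calibration('scene');p=np.array(c['R'])@(s['eef_pos']-np.array([0,0,.014]))+c['t'];u,v=p[0]/p[2]*c['fx']+c['cx'],p[1]/p[2]*c['fy']+c['cy'];print(u,v)
A=cv2.resize(a[60:300,120:360],(400,400),interpolation=2);B=cv2.resize(b[150:250,205:305],(400,400),interpolation=2)
cv2.imwrite('pics/3.png',np.hstack([A,B])[...,::-1])
z=W[...,2]; P=W[(z>.102)&(z<.115)&(np.hypot(W[...,0]-.551,W[...,1]+.0155)<.12)];print(len(P),np.percentile(P[:,2],[5,50,95]),P.min(0),P.max(0))
```

```text
248.5985612447644 167.2966940394733
8975 [0.1071604  0.11049612 0.11147472] [ 0.44947119 -0.11385987  0.10201989] [0.56668411 0.08227675 0.11241076]
```

View pics/3.png

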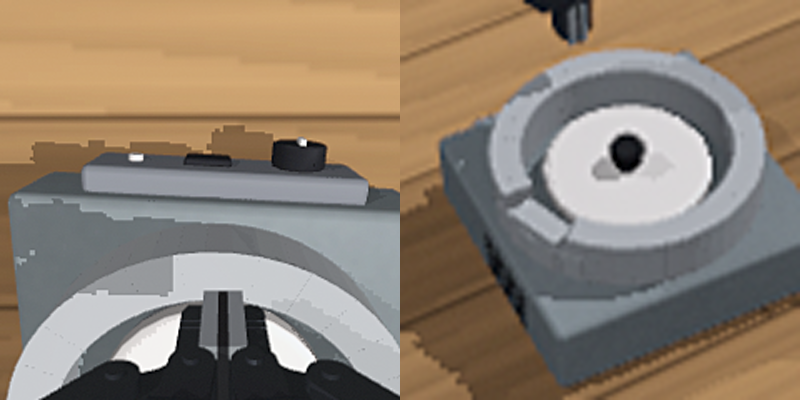

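The tip sits at scene crop (575,42), about 7 px above where the kinematics put it at (574,69), so it still looks clear of the rim. I'll measure its height with the depth pictures.

Run:
```python
from h import *
s=sense(); print(s['eef_pos'])
b,d,W=cloud('scene')
z=W[...,2]; 
m=(np.hypot(W[...,0]-s['eef_pos'][0],W[...,1]-s['eef_pos'][1])<.03)&(z>.113)
print(m.sum(), np.sort(z[m])[:12])
for v in range(152,174,2): print(v,b[v,248],np.round(W[v,248],4))
a,d,W=cloud('wrist')
for r in range(285,340,6):
    v=int(60+r*.6);u=int(120+210*.6);print(v,u,a[v,u],np.round(W[v,u],4))
```

```text
[ 0.46147974 -0.01058549  0.12001671]
1490 [0.11307671 0.11356376 0.11377846 0.14453673 0.14461653 0.14515181
 0.14710811 0.14735455 0.14820443 0.14862255 0.14864711 0.14921814]
152 [ 96 101 106] [nan nan nan]
154 [ 97 102 107] [ 0.4714 -0.0153  0.17  ]
156 [106 111 116] [ 0.4698 -0.0148  0.1607]
158 [100 105 110] [ 0.4703 -0.0154  0.1534]
160 [ 94 102 111] [ 0.4694 -0.0153  0.1446]
162 [170 131  86] [ 3.378e-01  5.010e-02 -1.000e-04]
164 [178 156 140] [ 0.4474 -0.005   0.1056]
166 [171 176 184] [ 0.4596 -0.0115  0.1104]
168 [174 178 185] [ 0.4641 -0.014   0.1069]
170 [125 128 134] [ 0.4718 -0.0182  0.1069]
172 [91 95 99] [ 0.4755 -0.0204  0.1028]
231 246 [202 204 208] [ 0.4657 -0.0155  0.1098]
234 246 [150 153 156] [ 0.4496 -0.0144  0.1469]
238 246 [107 110 113] [ 0.4491 -0.0142  0.1527]
241 246 [106 109 113] [ 0.4492 -0.0141  0.1559]
245 246 [105 109 113] [ 0.4494 -0.014   0.1599]
249 246 [105 107 112] [ 0.449  -0.0139  0.1647]
252 246 [106 108 112] [ 0.4492 -0.0138  0.1674]
256 246 [106 108 114] [ 0.4494 -0.0137  0.1708]
259 246 [105 108 113] [ 0.4493 -0.0136  0.1736]
263 246 [106 109 112] [ 0.4498 -0.0136  0.1763]
```

Both cameras put the tips near z = 0.143, while the rim reads 0.110 in every view. So the tips actually stand about 23 mm behind the reported TCP, and I should expect contact at TCP z of about 0.087. I'll lower until I feel it.

drive_tool(motion=[0,0,0.04,0,0,0,1,0,0,0.08,0,0,0,1,0,0,0.12,0,0,0,1,0,0,0.16,0,0,0,1,0,0,0.2,0,0,0,1,0,0,0.24,0,0,0,1,0,0,0.26,0,0,0,1,0,0,0.26,0,0,0,1])

```text
clock: 8.35
eef_pos: [0.4612, -0.0106, 0.0934]
tcp_rot: [-3.141, -0.001, 3.14]
wrist_force: [0.5, 0.2, -0.8]
finger_gap: -0.002
gripper_force: 0.0
```

Run:
```python
from h import *
s=sense(); b,d,W=cloud('scene'); z=W[...,2]
m=(np.abs(W[...,0]-.470)<.004)&(np.abs(W[...,1]+.0106)<.012)&(z>.1125)
print(s['eef_pos'],s['wrist_force'],np.sort(z[m])[:8])
```

```text
[ 0.46118056 -0.01058671  0.09339939] [ 0.52305533  0.17369603 -0.78936681] [0.116129   0.11878494 0.12006431 0.12051758 0.12103349 0.12107373
 0.12138788 0.12205532]
```

drive_tool(motion=[0,0,0.005,0,0,0,1,0,0,0.01,0,0,0,1,0,0,0.015,0,0,0,1,0,0,0.02,0,0,0,1,0,0,0.025,0,0,0,1,0,0,0.03,0,0,0,1,0,0,0.03,0,0,0,1,0,0,0.03,0,0,0,1])

```text
clock: 9.07
eef_pos: [0.4615, -0.0106, 0.091]
tcp_rot: [-3.142, -0.0, 3.14]
wrist_force: [-0.1, -0.3, 0.2]
finger_gap: 0.001
gripper_force: 0.0
```

drive_tool(motion=[0,0,0.003,0,0,0,1,0,0,0.006,0,0,0,1,0,0,0.009,0,0,0,1,0,0,0.012,0,0,0,1,0,0,0.015,0,0,0,1,0,0,0.015,0,0,0,1,0,0,0.015,0,0,0,1,0,0,0.015,0,0,0,1])

```text
clock: 9.73
eef_pos: [0.4614, -0.0106, 0.0895]
tcp_rot: [-3.142, -0.0, 3.14]
wrist_force: [-0.9, -0.7, -0.7]
finger_gap: 0.0
gripper_force: 0.0
```

drive_tool(motion=[0,0,0.003,0,0,0,1,0,0,0.006,0,0,0,1,0,0,0.009,0,0,0,1,0,0,0.012,0,0,0,1,0,0,0.015,0,0,0,1,0,0,0.015,0,0,0,1,0,0,0.015,0,0,0,1,0,0,0.015,0,0,0,1])

```text
clock: 10.4
eef_pos: [0.4615, -0.0106, 0.088]
tcp_rot: [-3.142, 0.0, 3.14]
wrist_force: [0.3, 1.6, -0.7]
finger_gap: 0.001
gripper_force: 0.0
```

drive_tool(motion=[0,0,0.003,0,0,0,1,0,0,0.006,0,0,0,1,0,0,0.009,0,0,0,1,0,0,0.012,0,0,0,1,0,0,0.015,0,0,0,1,0,0,0.015,0,0,0,1,0,0,0.015,0,0,0,1,0,0,0.015,0,0,0,1])

```text
clock: 11.07
eef_pos: [0.4616, -0.0106, 0.0877]
tcp_rot: [-3.142, 0.001, 3.139]
wrist_force: [-3.6, 0.0, 22.8]
finger_gap: 0.0
gripper_force: 11.4
```

Contact at TCP z of about 0.0877 with the tip on the rim, at 23 N. I'll ease the press a little and work out the arc rows.

Run:
```python
import numpy as np
t0=176.9
for k in range(7):
    a=np.radians(t0+16*k+np.arange(0,17,2)); x=.089*np.cos(a);y=.089*np.sin(a)
    print(k,[(round(-(x[i]-x[0])*10,3),round((y[i]-y[0])*10,3)) for i in range(1,9)])
```

```text
0 [(np.float64(0.001), np.float64(-0.031)), (np.float64(0.001), np.float64(-0.062)), (np.float64(0.0), np.float64(-0.093)), (np.float64(-0.002), np.float64(-0.124)), (np.float64(-0.005), np.float64(-0.155)), (np.float64(-0.009), np.float64(-0.186)), (np.float64(-0.015), np.float64(-0.216)), (np.float64(-0.021), np.float64(-0.247))]
1 [(np.float64(-0.007), np.float64(-0.03)), (np.float64(-0.016), np.float64(-0.06)), (np.float64(-0.026), np.float64(-0.09)), (np.float64(-0.036), np.float64(-0.119)), (np.float64(-0.048), np.float64(-0.148)), (np.float64(-0.06), np.float64(-0.176)), (np.float64(-0.074), np.float64(-0.204)), (np.float64(-0.088), np.float64(-0.231))]
2 [(np.float64(-0.015), np.float64(-0.027)), (np.float64(-0.032), np.float64(-0.053)), (np.float64(-0.049), np.float64(-0.079)), (np.float64(-0.067), np.float64(-0.104)), (np.float64(-0.087), np.float64(-0.129)), (np.float64(-0.106), np.float64(-0.153)), (np.float64(-0.127), np.float64(-0.176)), (np.float64(-0.149), np.float64(-0.198))]
3 [(np.float64(-0.022), np.float64(-0.022)), (np.float64(-0.045), np.float64(-0.042)), (np.f
[... 550 characters left out ...]
t64(-0.231), np.float64(-0.089))]
5 [(np.float64(-0.03), np.float64(-0.007)), (np.float64(-0.061), np.float64(-0.012)), (np.float64(-0.092), np.float64(-0.016)), (np.float64(-0.123), np.float64(-0.02)), (np.float64(-0.154), np.float64(-0.022)), (np.float64(-0.185), np.float64(-0.023)), (np.float64(-0.216), np.float64(-0.023)), (np.float64(-0.247), np.float64(-0.022))]
6 [(np.float64(-0.031), np.float64(0.002)), (np.float64(-0.062), np.float64(0.005)), (np.float64(-0.093), np.float64(0.01)), (np.float64(-0.123), np.float64(0.015)), (np.float64(-0.154), np.float64(0.021)), (np.float64(-0.184), np.float64(0.029)), (np.float64(-0.214), np.float64(0.037)), (np.float64(-0.243), np.float64(0.047))]
```

drive_tool(motion=[0,0,-0.003,0,0,0,1,0,0,-0.006,0,0,0,1,0,0,-0.006,0,0,0,1,0,0,-0.006,0,0,0,1,0,0,-0.006,0,0,0,1,0,0,-0.006,0,0,0,1,0,0,-0.006,0,0,0,1,0,0,-0.006,0,0,0,1])

```text
clock: 11.73
eef_pos: [0.4615, -0.0106, 0.0877]
tcp_rot: [-3.142, 0.001, 3.14]
wrist_force: [-2.1, -0.8, 12.8]
finger_gap: 0.005
gripper_force: 6.3
```

12.8 N is a good touch, so I'll start the sweep.

drive_tool(motion=[0.001,-0.031,0,0,0,0,1,0.001,-0.062,0,0,0,0,1,0,-0.093,0,0,0,0,1,-0.002,-0.124,0,0,0,0,1,-0.005,-0.155,0,0,0,0,1,-0.009,-0.186,0,0,0,0,1,-0.015,-0.216,0,0,0,0,1,-0.021,-0.247,0,0,0,0,1])

```text
clock: 12.4
eef_pos: [0.4643, -0.0335, 0.0878]
tcp_rot: [3.14, 0.002, -3.142]
wrist_force: [-1.7, 8.8, 11.6]
finger_gap: 0.002
gripper_force: 5.7
```

drive_tool(motion=[-0.007,-0.03,0,0,0,0,1,-0.016,-0.06,0,0,0,0,1,-0.026,-0.09,0,0,0,0,1,-0.036,-0.119,0,0,0,0,1,-0.048,-0.148,0,0,0,0,1,-0.06,-0.176,0,0,0,0,1,-0.074,-0.204,0,0,0,0,1,-0.088,-0.231,0,0,0,0,1])

```text
clock: 13.07
eef_pos: [0.4719, -0.0562, 0.0878]
tcp_rot: [3.14, -0.0, -3.141]
wrist_force: [-4.1, 9.9, 14.7]
finger_gap: 0.008
gripper_force: 7.4
```

drive_tool(motion=[-0.015,-0.027,0,0,0,0,1,-0.032,-0.053,0,0,0,0,1,-0.049,-0.079,0,0,0,0,1,-0.067,-0.104,0,0,0,0,1,-0.087,-0.129,0,0,0,0,1,-0.106,-0.153,0,0,0,0,1,-0.127,-0.176,0,0,0,0,1,-0.149,-0.198,0,0,0,0,1])

```text
clock: 13.73
eef_pos: [0.4848, -0.0755, 0.0877]
tcp_rot: [3.139, -0.004, -3.141]
wrist_force: [-9.9, 12.6, 21.2]
finger_gap: 0.001
gripper_force: 10.5
```

drive_tool(motion=[-0.022,-0.022,-0.003,0,0,0,1,-0.045,-0.042,-0.004,0,0,0,1,-0.069,-0.062,-0.004,0,0,0,1,-0.094,-0.082,-0.005,0,0,0,1,-0.119,-0.1,-0.005,0,0,0,1,-0.144,-0.117,-0.006,0,0,0,1,-0.171,-0.134,-0.006,0,0,0,1,-0.198,-0.149,-0.007,0,0,0,1])

```text
clock: 14.4
eef_pos: [0.5059, -0.0929, 0.0878]
tcp_rot: [3.141, -0.002, 3.14]
wrist_force: [-2.7, 1.9, 3.5]
finger_gap: -0.0
gripper_force: 2.1
```

drive_tool(motion=[-0.027,-0.015,0,0,0,0,1,-0.055,-0.028,0,0,0,0,1,-0.084,-0.041,0,0,0,0,1,-0.112,-0.053,0,0,0,0,1,-0.142,-0.063,0,0,0,0,1,-0.171,-0.073,0,0,0,0,1,-0.201,-0.082,0,0,0,0,1,-0.231,-0.089,0,0,0,0,1])

```text
clock: 15.07
eef_pos: [0.5282, -0.1021, 0.0878]
tcp_rot: [3.141, -0.004, 3.139]
wrist_force: [-8.2, 3.4, 11.4]
finger_gap: -0.002
gripper_force: 5.5
```

drive_tool(motion=[-0.03,-0.007,0,0,0,0,1,-0.061,-0.012,0,0,0,0,1,-0.092,-0.016,0,0,0,0,1,-0.123,-0.02,0,0,0,0,1,-0.154,-0.022,0,0,0,0,1,-0.185,-0.023,0,0,0,0,1,-0.216,-0.023,0,0,0,0,1,-0.247,-0.022,0,0,0,0,1])

```text
clock: 15.73
eef_pos: [0.5547, -0.1047, 0.0877]
tcp_rot: [-3.141, -0.0, 3.139]
wrist_force: [-1.6, 1.3, 2.6]
finger_gap: -0.001
gripper_force: 1.2
```

drive_tool(motion=[-0.031,0.002,0,0,0,0,1,-0.062,0.005,0,0,0,0,1,-0.093,0.01,0,0,0,0,1,-0.123,0.015,0,0,0,0,1,-0.154,0.021,0,0,0,0,1,-0.184,0.029,0,0,0,0,1,-0.2,0.034,0,0,0,0,1,-0.2,0.034,0,0,0,0,1])

```text
clock: 16.4
eef_pos: [0.5752, -0.1007, 0.0878]
tcp_rot: [3.141, 0.0, 3.14]
wrist_force: [-0.0, 1.1, 0.1]
finger_gap: 0.005
gripper_force: 0.0
```

The force has vanished, so the notch is found: the tip is at -74°. I'll dip in gently.

drive_tool(motion=[0,0,0.01,0,0,0,1,0,0,0.02,0,0,0,1,0,0,0.03,0,0,0,1,0,0,0.04,0,0,0,1,0,0,0.05,0,0,0,1,0,0,0.06,0,0,0,1,0,0,0.07,0,0,0,1,0,0,0.07,0,0,0,1])

```text
clock: 17.07
eef_pos: [0.5746, -0.101, 0.0805]
tcp_rot: [3.142, -0.0, 3.14]
wrist_force: [-0.1, -0.6, -0.3]
finger_gap: 0.001
gripper_force: 0.0
```

drive_tool(motion=[0,0,0.008,0,0,0,1,0,0,0.015,0,0,0,1,0,0,0.023,0,0,0,1,0,0,0.03,0,0,0,1,0,0,0.038,0,0,0,1,0,0,0.045,0,0,0,1,0,0,0.045,0,0,0,1,0,0,0.045,0,0,0,1])

```text
clock: 17.73
eef_pos: [0.5746, -0.101, 0.0762]
tcp_rot: [3.142, -0.0, 3.14]
wrist_force: [1.0, -0.6, 1.2]
finger_gap: 0.002
gripper_force: 0.6
```

drive_tool(motion=[0,0,0.006,0,0,0,1,0,0,0.012,0,0,0,1,0,0,0.018,0,0,0,1,0,0,0.024,0,0,0,1,0,0,0.03,0,0,0,1,0,0,0.036,0,0,0,1,0,0,0.042,0,0,0,1,0,0,0.048,0,0,0,1])

```text
clock: 18.4
eef_pos: [0.5748, -0.1011, 0.0717]
tcp_rot: [-3.141, 0.0, 3.14]
wrist_force: [-1.5, -0.7, 12.9]
finger_gap: 0.001
gripper_force: 6.3
```

drive_tool(motion=[0,0,0.002,0,0,0,1,0,0,0.004,0,0,0,1,0,0,0.006,0,0,0,1,0,0,0.008,0,0,0,1,0,0,0.008,0,0,0,1,0,0,0.008,0,0,0,1,0,0,0.008,0,0,0,1,0,0,0.008,0,0,0,1])

```text
clock: 19.07
eef_pos: [0.5749, -0.1011, 0.0716]
tcp_rot: [-3.141, 0.001, 3.139]
wrist_force: [-2.1, -1.2, 13.8]
finger_gap: -0.002
gripper_force: 6.9
```

drive_tool(motion=[0,0,0.003,0,0,0,1,0,0,0.006,0,0,0,1,0,0,0.008,0,0,0,1,0,0,0.008,0,0,0,1,0,0,0.008,0,0,0,1,0,0,0.008,0,0,0,1,0,0,0.008,0,0,0,1,0,0,0.008,0,0,0,1])

```text
clock: 19.73
eef_pos: [0.575, -0.1012, 0.0715]
tcp_rot: [-3.141, 0.001, 3.139]
wrist_force: [-3.8, -1.0, 20.8]
finger_gap: 0.002
gripper_force: 10.6
```

drive_tool(motion=[0,0,-0.05,0,0,0,1,0,0,-0.15,0,0,0,1,0,0,-0.3,0,0,0,1,0,0,-0.5,0,0,0,1,0,0,-0.7,0,0,0,1,0,0,-0.9,0,0,0,1,0,0,-1,0,0,0,1,0,0,-1,0,0,0,1])

```text
clock: 20.4
eef_pos: [0.5757, -0.1011, 0.1721]
tcp_rot: [-3.141, 0.003, 3.14]
wrist_force: [0.7, -0.0, -0.1]
finger_gap: 0.003
gripper_force: 0.0
```

drive_tool(motion=[0,-0.2,-0.1,0,0,0,1,0,-0.4,-0.2,0,0,0,1,0,-0.6,-0.3,0,0,0,1,0,-0.8,-0.4,0,0,0,1,0,-1,-0.5,0,0,0,1,0,-1,-0.5,0,0,0,1,0,-1,-0.5,0,0,0,1,0,-1,-0.5,0,0,0,1])

```text
clock: 21.07
eef_pos: [0.5739, -0.2002, 0.2187]
tcp_rot: [3.141, -0.002, 3.14]
wrist_force: [0.1, 0.7, -0.7]
finger_gap: -0.002
gripper_force: 0.0
```

Run:
```python
from h import *
print(sense()['wrist_force'])
for n in('top','scene'):
    a,d,W=cloud(n); r=np.hypot(W[...,0]-.551,W[...,1]+.0155); th=np.degrees(np.arctan2(W[...,1]+.0155,W[...,0]-.551))
    z=W[...,2]
    print(n,'lid',np.nanmedian(z[(r>.025)&(r<.05)]),'knob',np.nanmax(z[r<.01]),'key',np.nanmedian(z[(abs(r-.089)<.007)&(abs(th+73)<10)]))
    f=np.load('w.npz'); o=f['a' if n=='top' else 'b']
    print('px changed',(np.abs(a.astype(int)-o).max(-1)>60).sum())
    cv2.imwrite(f'pics/e_{n}.png',a[...,::-1])
p=np.hstack([cv2.imread('pics/e_top.png'),cv2.imread('pics/e_scene.png')]);cv2.imwrite('pics/e.png',cv2.resize(p,(800,300)))
```

```text
[ 0.06691015  0.6852342  -0.66292595]
top lid 0.1018941672961326 knob 0.12687603165332317 key 0.09353772451078954
px changed 22959
scene lid 0.10125797787534532 knob 0.12502490239302735 key 0.09294902614587558
px changed 5229
```

View pics/e.png

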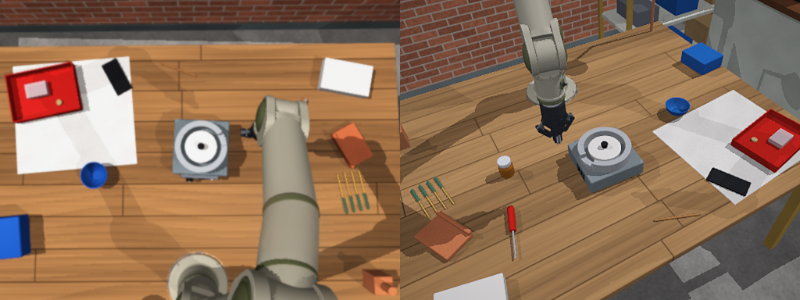

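The lid plate is now at 0.102 and the key at 0.093–0.094, so the lid has popped and the key is fully down. The views show the bowl (92,175), jar (505,165) and screwdriver (512,232) where they were, and the arm clear of everything.

```bash
python3 -c "
from cell import *
print(finish_job())"
```

```text
the job is handed in; nothing more can be done
None
```

The notch was found by touch about 110° anticlockwise of the start, the key is fully down and the lid has popped up; the arm is clear, the bowl, jar and screwdriver are where they were, and the job was handed in at about 21 s.

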